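# Load the dead-weight press on a mended dish

## Task

The mended dish on the green press has just been glued and now has to cure under load. First gently push the raised press arm down by its black thumb rest until the rubber foot rests in the dish; then let go, take the slotted strap weight, slide its slot sideways over the headed pin at the end of the arm and let it down so that the pin sits in the closed top of the slot. Leave the weight hanging free so that it presses the mend, with the dish still in its place and the bottle, the jar and the glue cup undisturbed.

Things in the scene. Friction and masses are not known exactly. Their poses are not given: they have to be found in the camera images.
- press: Green dead-weight press, fixed; origin on the table under the middle of its cork bed, z up. Bed 170 mm (x) by 215 mm (y from -80 to +135 mm), cork top 103 mm above the table. A fork pillar at y = +110 mm holds the arm's pivot (axis along x, 155 mm above the table); from it the arm runs towards -y (robot's right) over the dish and overhangs the bed with its free end.
- press_arm: The press's steel arm; origin on the pivot axis, its -y axis points along the arm to the free end, level when down, tilted up 0.35 to 0.6 rad at the start. Down, with the foot on the dish, it is level within 0.02 rad. Stiff pivot: the arm stays where it is left; a few newtons at the thumb rest move it. Flat bar 14 mm wide (x), 20 mm high, 258 mm from pivot to free end.
- thumb_rest (a point): Middle of the upper face of the black thumb rest (18 x 34 mm) on top of the arm, 200 mm from the pivot along the arm and 15 mm above the arm's centre line; the place to push down with closed fingertips. Its axes turn with the arm.
- load_pin (a point): Middle of the free shank of the steel pin on the robot's side (-x) of the arm, 250 mm from the pivot. Pin 8 mm thick, along the press's x axis; 20 mm of free shank between the arm's face and the pin's round head (20 mm across, 5 mm thick), this point 10 mm from either. With the arm down it is about 155 mm above the table. The arm's top edge is 10 mm above it.
- foot (a point): Middle of the underside of the round rubber foot (32 mm across) on a short stud under the arm, 110 mm from the pivot and 41 mm below the arm's centre line. It presses on the floor of the dish.
- dish: Mended blue and white shallow dish, 136 mm across, 24 mm high, lying loose on the cork bed under the foot; origin at the middle of its underside.
- strap_weight: Loose weight, 0.42-0.63 kg, standing; origin under its middle, z up. Round dark block 64 mm wide, 36 mm high, with an upright steel strap in its y-z plane: 10 mm thick (x), 44 mm wide (y), top 190 mm up. L-slot through the strap: mouth in the +y edge 95 to 109 mm up, level to 6.5 mm past the centre line, there up into a 13 mm wide pocket closed at 125 mm. Grip across x, fingertips over 140 mm up.
- weight_seat (a point): Point on the strap weight where the centre of the pin lies when it hangs: on the centre line, 121 mm above the underside (4 mm below the closed top of the pocket). The level part of the slot has its middle 19 mm below this point. Axes as the weight's.
- pet_bottle: Loose white plastic bottle with a blue cap, 74 mm across, 110 mm high, to the right; origin at the middle of its underside. A bystander.
- orange_jar: Loose clear jar with an orange lid, 86 mm across, 111 mm high, behind the weight; origin at the middle of its underside. A bystander.
- glue_cup: Loose shallow enamel glue cup, 74 mm across, 17 mm high, in front of the gap between press and weight; origin at the middle of its underside. A bystander.

How it is judged:
By the outcome, as a careful person would: the job done as asked, in the order asked, and still so for the second after the job is handed in, with the robot touching nothing.
It also fails if it takes over 51 s, if anything falls off the work surface, if the arm or the gripper's body presses on something with over 40 N, if the wrist force passes 120 N, or if a joint passes its speed limit or range.

## Robot

A 7-joint arm with a two-finger parallel gripper is mounted at the origin on a cart in front of the work surface, level with it; the furniture and walls round the work are solid. World frame = base frame: x ahead of the robot, y to its left, z up, the work surface at z = 0. Lengths are in m, angles in degrees, forces in N, time in s.
With the tool pointing down it reaches from about 0.425 to 0.875 m from the base axis. Payload 4.7 kg.
Tool frame: the origin (TCP) lies between the finger pads; the fingertips stand env.tip_reach ahead of it and the grasp point (between the pads) lies 2 mm behind it (env.tip_reach is the distance from the TCP to the fingertips, in m); z points along the fingers, y is the line along which they close (so a half turn about z gives the same grasp; the last joint's range is limited). The gripper opens to 87 mm and grips with 3 to 60 N. Pads are 19 mm wide; open, the fingers measure 117 mm over their backs; the gripper's body (75 mm by 190 mm) begins 51 mm behind the grasp point.
Start: joints at [66.984, 18.392, -4.016, 83.108, 1.295, 78.541, -3.26], TCP at [0.263, -0.595, 0.24] pointing down, gripper open.
Joint ranges: [-163.93, 163.93], [-17.29, 119.83], [-79.2, 71.16], [3.27, 140.29], [-89.18, 269.18], [5.43, 117.66], [-154.24, 154.24]. Speed limits (degrees/s): [147.25, 147.25, 180, 180, 180, 180, 180].

## Interface

Orientations are given as [roll, pitch, yaw] about the fixed x, y, z axes, in that order (R = Rz(yaw) Ry(pitch) Rx(roll)).
In Python, from cell import env, workorder, read_camera gives the robot as it stands (env), with the cameras as plain functions and the job (workorder).
- The arm moves only by the shell command python3 steer.py [FORCE], which reads ROWS from standard input. ROWS is a JSON list that holds a single list of rows (three levels of brackets), with 1 to 8 rows, each of 5 numbers: dx, dy, dz in a scale on which 1.0 is 1 m, then a turn about the tool's z in a scale on which 1.0 is 4 rad, then the finger opening in m; each row is the pose to reach, as a shift and turn from the pose commanded when the command began, along the tool's axes at that moment; what a row does not reach only later rows make up. A row lasts 1/12 s, in which the tool goes at most 0.0417 m and 7.16 degrees, less where a joint would pass 70% of its speed; a pose out of reach is approached as far as the arm can. The fingers move at their own pace and stop on an object; FORCE is the grip in N (left out, the last holds). Time passes only in rows, so rows that do not move let the fingers close. It prints the time, the measured TCP pose, the force, the opening and the grip force at its end. Input that does not fit is refused with a message, and nothing moves.
- env.get_obs(): the state, without advancing time (a new reading comes with each control period).
- read_camera(name): name is "side" or "top" or "wrist"; returns a dict with "color" (480x640x3 uint8, blue, green, red), "fx", "fy", "cx", "cy" (pixels), "dist" ([k1, k2, p1, p2, k3] as OpenCV has them; the pictures are not rectified), "world_from_camera" (4x4, takes a point from camera to world coordinates). Camera axes: x right, y down, z forward; pixel columns grow to the right and rows downward; lengths in m; the calibration is good to about 2 mm. A picture is of the moment at which its call begins. There is no depth.
- workorder.sign_off(): hands the job in; it is judged then, once.
The state is a dict: "time_s": time; "qpos": joint angles; "joint_velocities": joint speeds; "effort": joint torques, N m; "tool_pos": TCP position; "tool_rot": TCP orientation; "force": force on the tool from outside, world axes, zero at the start; "wrist_torque": the same for the moment, N m; "grip_width": finger opening in m; "grasp_force": force on a finger pad.
Only numpy, scipy, OpenCV 4.12 (cv2) and the standard library are available. Lean on these libraries where they do the work, as an engineer would, in place of code of your own. Each camera call takes 0.05 s, during which the arm holds its last target. There are 200 camera calls.

## Working session

There is one attempt and no reset: what is moved stays moved. The work goes in short steps, Python scripts to look and compute and a shell command to move; the robot and the scene stay as the last step left them, time stands still between calls to the robot, and variables do not carry over. Pictures are saved under pics/ and viewed, at most 10 in all, crops included, and the job is handed in when it is done.

```bash
ls; mkdir -p pics
python3 - <<'E'
from cell import env, workorder, read_camera
import cv2,numpy as np
o=env.get_obs();print(o['time_s'],o['tool_pos'],o['tool_rot'],o['grip_width'],env.tip_reach)
for n in("side","top","wrist"):
    c=read_camera(n);cv2.imwrite(f"pics/{n}0.png",c["color"]);print(n,c["fx"],c["fy"],c["cx"],c["cy"],c["dist"]);print(np.round(c["world_from_camera"],4).tolist())
E
```

```text
cell.py
pics
steer.py
0.0 [ 0.2623068  -0.59417029  0.23845751] [-1.79891529e+02  5.57200625e-03  2.38259281e+01] 0.08695529102710982 0.017
side 502.62727317012013 502.62727317012013 319.4780121608412 240.63167044524218 [-0.08070274  0.          0.          0.          0.        ]
[[-0.9705, -0.141, 0.1955, 0.324], [-0.2404, 0.5078, -0.8273, 0.9411], [0.0174, -0.8499, -0.5267, 0.8165], [0.0, 0.0, 0.0, 1.0]]
top 566.2748534034607 566.2748534034607 326.123526028709 239.5276208052807 [-0.09152817  0.          0.          0.          0.        ]
[[0.0256, -0.9975, 0.0654, 0.5018], [-0.9996, -0.0248, 0.0129, -0.1375], [-0.0113, -0.0657, -0.9978, 1.5359], [0.0, 0.0, 0.0, 1.0]]
wrist 418.3243092549899 418.3243092549899 319.78069607406957 239.9372816043734 [0.00805512 0.         0.         0.         0.        ]
[[0.4036, -0.8873, -0.2231, 0.3223], [-0.9149, -0.3917, -0.0973, -0.5681], [-0.001, 0.2434, -0.9699, 0.3841], [0.0, 0.0, 0.0, 1.0]]
```

View pics/side0.png

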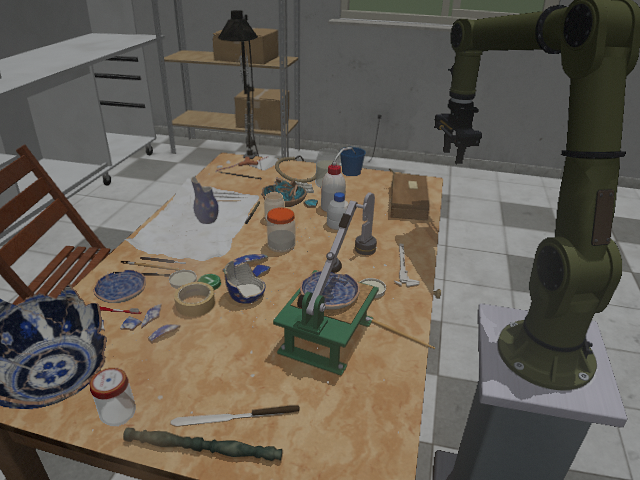

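View pics/top0.png

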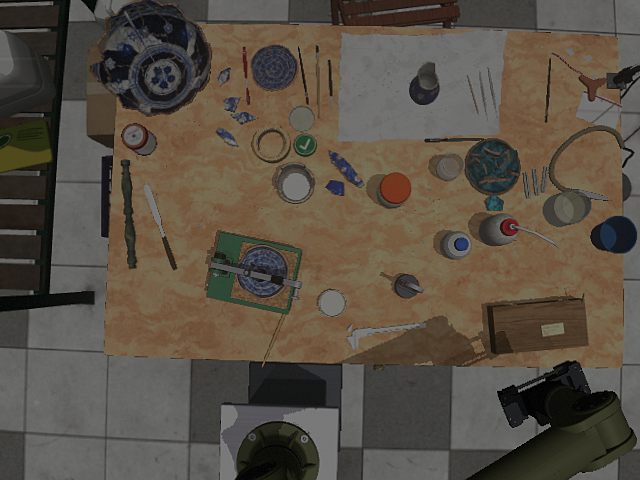

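Side: the press arm's free end is at about (350,205), the weight at (365,245). Top: the press is around (255,270), the weight (405,285), the cup (331,303). I'll enlarge both.

```bash
cat > h.py <<'E'
import numpy as np,cv2
from scipy.optimize import least_squares
def cam(n):
    from cell import env, workorder, read_camera
    c=read_camera(n); return c
def K(c): return np.array([[c["fx"],0,c["cx"]],[0,c["fy"],c["cy"]],[0,0,1]])
def ray(c,p):
    u=cv2.undistortPoints(np.array([[p]],float),K(c),np.array(c["dist"]))[0,0]
    W=np.array(c["world_from_camera"]); d=W[:3,:3]@np.array([u[0],u[1],1]); return W[:3,3],d/np.linalg.norm(d)
def atz(c,p,z):
    o,d=ray(c,p); return o+d*(z-o[2])/d[2]
def tri(*cp):
    A=np.zeros((3,3));b=np.zeros(3);R=[ray(c,p) for c,p in cp]
    for o,d in R:
        P=np.eye(3)-np.outer(d,d);A+=P;b+=P@o
    x=np.linalg.solve(A,b)
    return x,[np.linalg.norm((np.eye(3)-np.outer(d,d))@(x-o)) for o,d in R]
def proj(c,X):
    T=np.linalg.inv(np.array(c["world_from_camera"]))
    return cv2.projectPoints(np.atleast_2d(X).astype(float),cv2.Rodrigues(T[:3,:3])[0],T[:3,3],K(c),np.array(c["dist"]))[0][:,0]
def crop(c,x0,y0,w,h,s,f):
    im=cv2.resize(c["color"][y0:y0+h,x0:x0+w],None,fx=s,fy=s,interpolation=cv2.INTER_CUBIC)
    im=cv2.convertScaleAbs(im,alpha=1.4)
    for x in range(-(-x0//20)*20,x0+w,20):
        cv2.line(im,((x-x0)*s,0),((x-x0)*s,6),(0,0,255),1);cv2.putText(im,str(x),((x-x0)*s+2,12),0,.35,(0,0,255),1)
    for y in range(-(-y0//20)*20,y0+h,20):
        cv2.line(im,(0,(y-y0)*s),(6,(y-y0)*s),(0,0,255),1);cv2.putText(im,str(y),(8,(y-y0)*s+4),0,.35,(0,0,255),1)
    cv2.imwrite(f,im)
E
python3 - <<'E'
from h import *
crop(cam("top"),200,222,240,110,3,"pics/t1.png"); crop(cam("side"),265,180,130,150,4,"pics/s1.png")
E
```

```text
(no output)
```

View pics/t1.png

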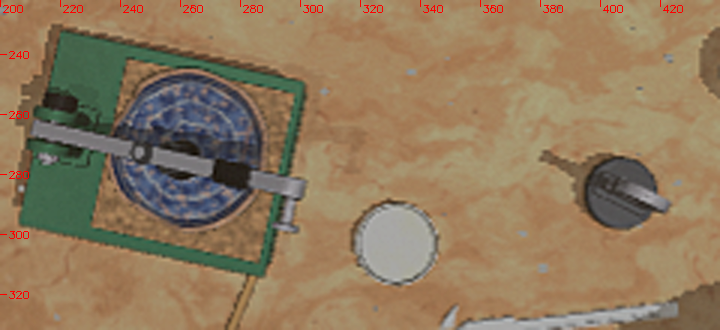

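View pics/s1.png

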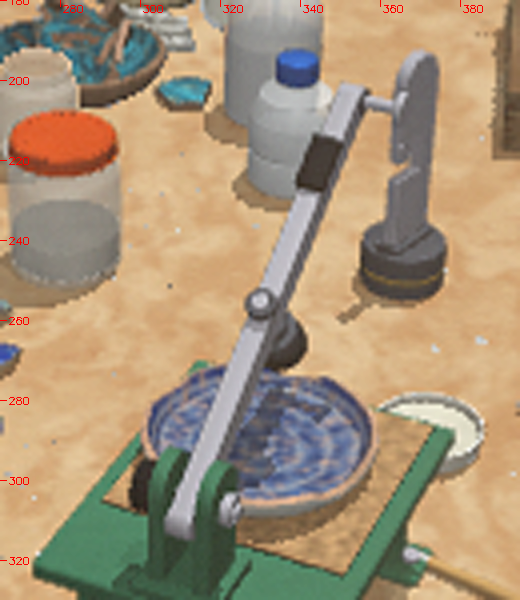

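Top: bed corners (219,230.5), (301.5,249.5), (288,314), (206.5,297); thumb rest (277,280); pin head (295.7,298); block top centre (407,286). Side: thumb rest (344.5,220.7), pin head (365,205.7).

Run:
```python
from h import *
t=cam("top");s=cam("side")
C=[atz(t,p,.101) for p in [(219,230.5),(301.5,249.5),(288,314),(206.5,297)]]
for c in C: print(c.round(4))
a=C[0]-C[1];b=C[3]-C[2];e=C[0]-C[3];f=C[1]-C[2]
for v in(a,b,e,f):print(np.linalg.norm(v),np.degrees(np.arctan2(v[1],v[0])))
th=tri((t,(277,280)),(s,(344.5,220.7)));ph=tri((t,(295.7,298)),(s,(365,205.7)))
print("thumb",th,"pinhead",ph)
yaw=np.arctan2(a[1]+b[1],a[0]+b[0])-np.pi/2
ctr=sum(C)/4;R=np.array([[np.cos(yaw),-np.sin(yaw)],[np.sin(yaw),np.cos(yaw)]])
o=ctr[:2]-R@[0,.0275];print("yaw",np.degrees(yaw),"origin",o)
for n,l in(("pivot",(0,.11)),("thumbdown",(0,-.09)),("pindown",(-.017,-.14))):print(n,o+R@l)
print("thumb in press",R.T@(th[0][:2]-o),R.T@(ph[0][:2]-o))
print("block top",atz(t,(407,286),.036), "side", atz(s,(365+0.5,241),.036))
print("cup",atz(t,(332,302.5),.017))
```

```text
[0.6121 0.1555 0.101 ]
[ 0.5689 -0.057   0.101 ]
[ 0.405  -0.0275  0.101 ]
[0.4419 0.1814 0.101 ]
0.2168736464770366 78.50185296788283
0.21204101847626738 79.98725008310157
0.1721651655282842 -8.638015326598769
0.16649496504518982 -10.229303085557783
thumb (array([ 0.49249426, -0.01342361,  0.27000568]), [np.float64(0.0011245266948255643), np.float64(0.001124526694825478)]) pinhead (array([ 0.45482702, -0.05765254,  0.29042352]), [np.float64(0.0016091962417297964), np.float64(0.0016091962417297144)])
yaw -10.763817008283866 origin [0.50185312 0.03608099]
pivot [0.52239683 0.14414558]
thumbdown [ 0.48504464 -0.0523355 ]
pindown [ 0.4590057  -0.09828083]
thumb in press [ 5.13293404e-05 -5.03814586e-02] [-0.02869294 -0.10086696]
block top [ 0.48233179 -0.33485105  0.036     ] side [ 0.48201934 -0.31923475  0.036     ]
cup [ 0.43315765 -0.13778118  0.017     ]
```

```bash
echo '[[[0.037, -0.0195, -0.02, 0, 0.087], [0.074, -0.039, -0.03, 0, 0.087], [0.111, -0.0585, -0.04, 0, 0.087], [0.148, -0.078, -0.04, 0, 0.087], [0.185, -0.0975, -0.04, 0, 0.087], [0.222, -0.117, -0.04, 0, 0.087], [0.222, -0.117, -0.04, 0, 0.087], [0.222, -0.117, -0.04, 0, 0.087]]]' | python3 steer.py
python3 - <<'E'
from h import *
import pickle
c=cam("wrist");pickle.dump(c,open("w1.pkl","wb"));cv2.imwrite("pics/w1.png",c["color"])
E
```

```text
time_s: 1.02
tool_pos: [0.4218, -0.3937, 0.28]
tool_rot: [180.0, -0.1, 24.3]
force: [-0.8, 0.4, -0.6]
grip_width: 0.0871
grasp_force: 0.0
```

View pics/w1.png

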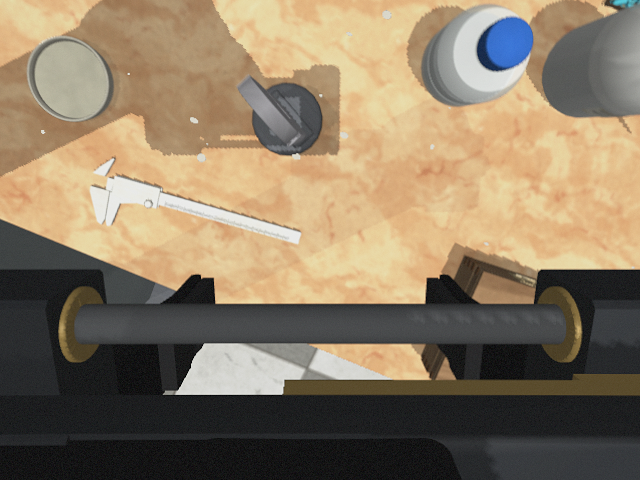

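Wrist view 1: the block is centred near (286,118), and the strap runs from (245,80) to (300,142). Next, a closer second view.

```bash
echo '[[[0.025, -0.017, 0, 0, 0.087], [0.05, -0.034, 0, 0, 0.087], [0.05, -0.034, 0, 0, 0.087], [0.05, -0.034, 0, 0, 0.087]]]' | python3 steer.py
python3 - <<'E'
from h import *
import pickle
c=cam("wrist");pickle.dump(c,open("w2.pkl","wb"))
crop(c,220,80,180,180,3,"pics/a.png");d=pickle.load(open("w1.pkl","rb"));crop(d,220,60,120,110,3,"pics/b.png")
a=cv2.imread("pics/a.png");b=cv2.imread("pics/b.png")
b=b[:,:259] if 0 else cv2.resize(b,(260,int(b.shape[0]*260/b.shape[1])))
b2=np.zeros((540,260,3),np.uint8);b2[:b.shape[0]]=b
cv2.imwrite("pics/w2.png",np.hstack([a,b2]))
E
```

```text
time_s: 1.4
tool_pos: [0.4504, -0.3466, 0.2796]
tool_rot: [180.0, 0.0, 23.9]
force: [-0.3, -0.2, -1.3]
grip_width: 0.0872
grasp_force: 0.0
```

View pics/w2.png

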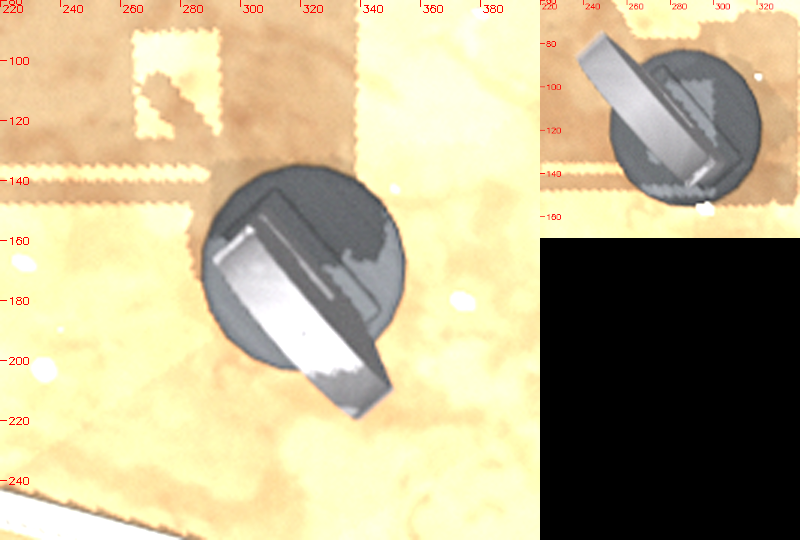

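Wrist view 2: block outline centred at (321,169); far edge of the strap foot runs (311.7,142.7)–(346,186.7). The strap top ends are (299,161.7) and (344,214). In view 1 the block is centred at (287,118) and the top ends are at (244,82) and (299,140).

Run:
```python
from h import *
import pickle
a=pickle.load(open("w1.pkl","rb"));b=pickle.load(open("w2.pkl","rb"))
print("block",atz(a,(287,118.5),.036),atz(b,(321,169),.036),tri((a,(287,118.5)),(b,(321,169))))
p,q=atz(b,(311.7,142.7),.036),atz(b,(346,186.7),.036);v=q-p;print(p,q,np.linalg.norm(v),np.degrees(np.arctan2(v[1],v[0])))
for x,y in (((244,82),(299,161.7)),((299,140),(344,214))):print(tri((a,x),(b,y)))
m=tri((a,(271.5,111)),(b,(321.5,188)));print(m)
for z in(.15,.165,.18):
  p,q=atz(b,(299,161.7),z),atz(b,(344,214),z);v=q-p;print(z,(p+q)/2,np.linalg.norm(v),np.degrees(np.arctan2(v[1],v[0])))
```

```text
block [ 0.48292334 -0.33429164  0.036     ] [ 0.48308523 -0.33380009  0.036     ] (array([ 0.48288654, -0.33395876,  0.0324152 ]), [np.float64(6.149598803357633e-05), np.float64(6.14959880337044e-05)])
[ 0.50120238 -0.31655076  0.036     ] [ 0.47761949 -0.36163939  0.036     ] 0.05088356619348586 -117.61111148975618
(array([ 0.49088019, -0.3151291 ,  0.16979593]), [np.float64(0.00021699888284830974), np.float64(0.00021699888284838097)])
(array([ 0.47252144, -0.35557481,  0.15843206]), [np.float64(0.0014112244266977852), np.float64(0.0014112244266978524)])
(array([ 0.48202373, -0.33461539,  0.16463775]), [np.float64(0.0005890857437503228), np.float64(0.0005890857437503037)])
0.15 [ 0.47984745 -0.33537029  0.15      ] 0.045388063818113944 -115.37464440424542
0.165 [ 0.48150923 -0.33453781  0.165     ] 0.04291369714663443 -115.37464440424546
0.18 [ 0.48317101 -0.33370533  0.18      ] 0.040439330475155015 -115.37464440424546
```

Weight at (.4825,-.334), strap yaw −25.5° with the mouth towards the press. I'll go above the thumb rest with the fingers closed, turning to yaw ≈79°.

Units first: turns go in shares of 4 rad. So -55.3 degrees / 229.1831 = -0.2413.

```bash
echo '[[[0.018, -0.03, -0.03, -0.0305, 0], [0.036, -0.06, -0.05, -0.0611, 0], [0.054, -0.09, -0.06, -0.0916, 0], [0.072, -0.12, -0.06, -0.1222, 0], [0.09, -0.15, -0.06, -0.1527, 0], [0.108, -0.18, -0.06, -0.1833, 0], [0.126, -0.21, -0.06, -0.2138, 0], [0.144, -0.24, -0.06, -0.2413, 0]]]' | python3 steer.py 20
python3 - <<'E'
from cell import env, workorder, read_camera
print(env.get_obs()['qpos'])
E
```

```text
time_s: 2.12
tool_pos: [0.4848, -0.0702, 0.3397]
tool_rot: [180.0, 0.1, 79.2]
force: [1.1, -0.6, -0.2]
grip_width: 0.0417
grasp_force: 0.0
[ 35.78748669  -2.15987785 -29.5201038   94.756898    -1.0036755
  87.09562768  -4.47074041]
```

```bash
echo '[[[0.028, -0.0015, 0, 0, 0], [0.057, -0.003, 0, 0, 0], [0.057, -0.003, 0.01, 0, 0], [0.057, -0.003, 0.02, 0, 0], [0.057, -0.003, 0.03, 0, 0], [0.057, -0.003, 0.03, 0, 0]]]' | python3 steer.py 20
python3 - <<'E'
from h import *
s=cam("side");t=cam("top");a=t["color"][240:320,230:330];b=s["color"][170:300,280:400]
a=cv2.resize(a,None,fx=4,fy=4,interpolation=2);b=cv2.resize(b,None,fx=3,fy=3,interpolation=2)
im=np.zeros((390,760,3),np.uint8);im[:320,:400]=a;im[:,400:]=b
cv2.imwrite("pics/p1.png",cv2.convertScaleAbs(im,alpha=1.4))
E
```

```text
time_s: 2.62
tool_pos: [0.4917, -0.0152, 0.3068]
tool_rot: [-179.8, 0.1, 78.9]
force: [0.5, 0.3, -0.7]
grip_width: 0.0035
grasp_force: 0.0
```

View pics/p1.png

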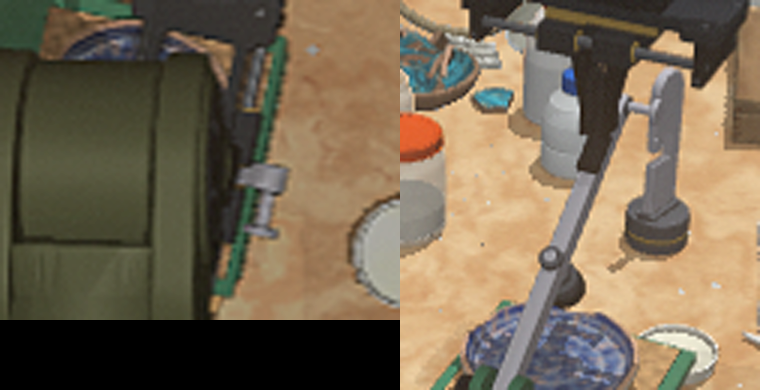

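The side view shows the closed tips directly over the thumb rest, in line with the arm. Pushing along the arc.

```bash
echo '[[[0, 0, 0.01, 0, 0], [0, 0, 0.018, 0, 0], [-0.004, 0, 0.026, 0, 0], [-0.009, 0, 0.034, 0, 0], [-0.013, 0, 0.042, 0, 0], [-0.017, 0, 0.05, 0, 0], [-0.02, 0, 0.058, 0, 0], [-0.023, 0, 0.066, 0, 0]]]' | python3 steer.py
```

```text
time_s: 3.38
tool_pos: [0.4884, -0.0357, 0.2426]
tool_rot: [-180.0, 0.0, 79.1]
force: [0.5, -0.2, 1.9]
grip_width: 0.0002
grasp_force: 0.5
```

```bash
echo '[[[-0.002, 0, 0.007, 0, 0], [-0.004, 0, 0.014, 0, 0], [-0.006, 0, 0.021, 0, 0], [-0.008, 0, 0.028, 0, 0], [-0.01, 0, 0.034, 0, 0], [-0.011, 0, 0.039, 0, 0], [-0.011, 0, 0.039, 0, 0]]]' | python3 steer.py
```

```text
time_s: 3.97
tool_pos: [0.4858, -0.0459, 0.2032]
tool_rot: [-179.9, 0.0, 79.1]
force: [0.6, 0.0, -0.6]
grip_width: 0.0007
grasp_force: 0.0
```

```bash
echo '[[[-0.001, 0, 0.003, 0, 0], [-0.001, 0, 0.006, 0, 0], [-0.002, 0, 0.009, 0, 0], [-0.002, 0, 0.011, 0, 0], [-0.002, 0, 0.013, 0, 0]]]' | python3 steer.py
```

```text
time_s: 4.38
tool_pos: [0.4863, -0.048, 0.1915]
tool_rot: [180.0, 0.0, 79.1]
force: [-0.0, -1.3, 0.8]
grip_width: 0.0006
grasp_force: 0.4
```

```bash
echo '[[[-0.001, 0, 0.002, 0, 0], [-0.001, 0, 0.004, 0, 0]]]' | python3 steer.py
```

```text
time_s: 4.55
tool_pos: [0.486, -0.0488, 0.1874]
tool_rot: [180.0, 0.0, 79.1]
force: [0.6, -0.5, 1.5]
grip_width: 0.0004
grasp_force: 0.4
```

```bash
echo '[[[0, 0, 0.001, 0, 0], [0, 0, 0.002, 0, 0]]]' | python3 steer.py; echo '[[[0, 0, 0.001, 0, 0], [0, 0, 0.002, 0, 0]]]' | python3 steer.py
```

```text
time_s: 4.72
tool_pos: [0.4861, -0.0488, 0.1868]
tool_rot: [180.0, 0.0, 79.1]
force: [-5.2, 0.3, 13.7]
grip_width: 0.0006
grasp_force: 7.2
time_s: 4.88
tool_pos: [0.4861, -0.0489, 0.1866]
tool_rot: [180.0, 0.1, 79.1]
force: [-9.1, -0.8, 25.1]
grip_width: 0.0002
grasp_force: 12.5
```

Contact at 25 N with the tip at z≈.170, so the foot is down. Let go and retreat.

```bash
echo '[[[0, 0, -0.004, 0, 0], [0, 0, -0.02, 0, 0], [0, 0, -0.05, 0, 0], [-0.03, 0, -0.08, 0, 0.05], [-0.065, 0, -0.09, 0, 0.05], [-0.1, 0, -0.09, 0, 0.05], [-0.135, 0, -0.09, 0, 0.05], [-0.17, 0, -0.09, 0, 0.05]]]' | python3 steer.py
python3 - <<'E'
from h import *
s=cam("side");t=cam("top")
crop(s,285,200,110,130,4,"pics/a.png");crop(t,230,235,90,80,4,"pics/b.png")
a=cv2.imread("pics/a.png");b=cv2.imread("pics/b.png");im=np.zeros((520,800,3),np.uint8);im[:520,:440]=a;im[:320,440:]=b
cv2.imwrite("pics/p2.png",im)
E
```

```text
time_s: 5.55
tool_pos: [0.4534, -0.2172, 0.2738]
tool_rot: [180.0, 0.0, 79.1]
force: [1.0, 0.5, 0.4]
grip_width: 0.0258
grasp_force: 0.0
```

View pics/p2.png

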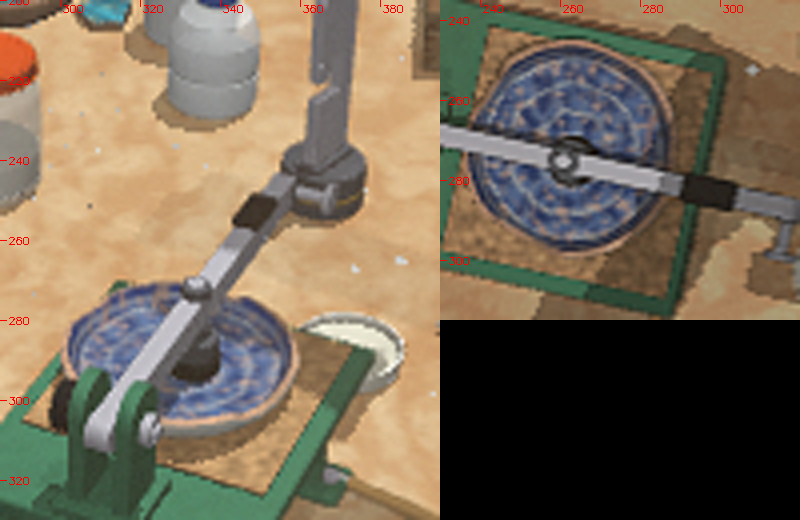

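The arm is level and the foot sits in the dish. Pin head: side (366.5,249.5), top (315.5,299.3); pin root: side (360.7,247), top (316.8,290.5).

```bash
python3 - <<'E'
from h import *
t=cam("top");s=cam("side")
print(tri((t,(315.5,299)),(s,(366.5,249.3))));print(tri((t,(316.8,290.5)),(s,(360.7,247.2))))
c,sn=np.cos(np.radians(-10.76)),np.sin(np.radians(-10.76));R=np.array([[c,-sn],[sn,c]]);o=np.array([.50185,.03608])
X=np.r_[o+R@[-.017,-.14],.155];print(X,"proj",proj(t,X),proj(s,X))
for x in(-.007,-.027,-.032):
  X=np.r_[o+R@[x,-.14],.155];print(x,X,proj(t,X),proj(s,X))
E
echo '[[[0, 0, 0, 0, 0.05]]]' | python3 steer.py
```

```text
(array([ 0.44836806, -0.0970754 ,  0.15045647]), [np.float64(0.001745540003614709), np.float64(0.0017455400036146915)])
(array([ 0.46634048, -0.10014421,  0.15177528]), [np.float64(0.0011000932344635748), np.float64(0.0011000932344635314)])
[ 0.45901153 -0.09828467  0.155     ] proj [[315.97392862 293.98228964]] [[363.13945887 246.89228451]]
-0.007 [ 0.4688357  -0.10015163  0.155     ] [[316.84787276 289.954287  ]] [[359.3352581  245.92885196]]
-0.027 [ 0.44918735 -0.09641772  0.155     ] [[315.09952698 298.01232569]] [[366.96378818 247.86086262]]
-0.032 [ 0.44427526 -0.09548424  0.155     ] [[314.66216257 300.02806942]] [[368.88351481 248.347085  ]]
time_s: 5.83
tool_pos: [0.4542, -0.2145, 0.2733]
tool_rot: [-180.0, -0.0, 79.2]
force: [-0.1, 0.2, 0.9]
grip_width: 0.0465
grasp_force: 0.0
```

To row units: 14.7 degrees / 229.1831 = 0.0641.

```bash
echo '[[[-0.035, 0.016, 0, 0.0218, 0.06], [-0.07, 0.032, 0, 0.0436, 0.06], [-0.112, 0.05, 0, 0.0641, 0.06], [-0.112, 0.05, 0, 0.0641, 0.06], [-0.112, 0.05, 0.02, 0.0641, 0.06], [-0.112, 0.05, 0.04, 0.0641, 0.06], [-0.112, 0.05, 0.04, 0.0641, 0.06]]]' | python3 steer.py
python3 - <<'E'
from h import *
c=cam("wrist");cv2.imwrite("pics/w3.png",c["color"])
for p in ([.4825,-.334,.19],[.491,-.315,.165],[.4735,-.353,.165]):print(proj(c,p))
E
```

```text
time_s: 6.42
tool_pos: [0.4808, -0.3323, 0.2293]
tool_rot: [-179.6, -0.1, 64.6]
force: [-1.2, 0.7, -0.5]
grip_width: 0.0598
grasp_force: 0.0
[[325.81503299 281.34316961]]
[[324.64004107 226.50431513]]
[[325.38350168 302.65091098]]
```

View pics/w3.png

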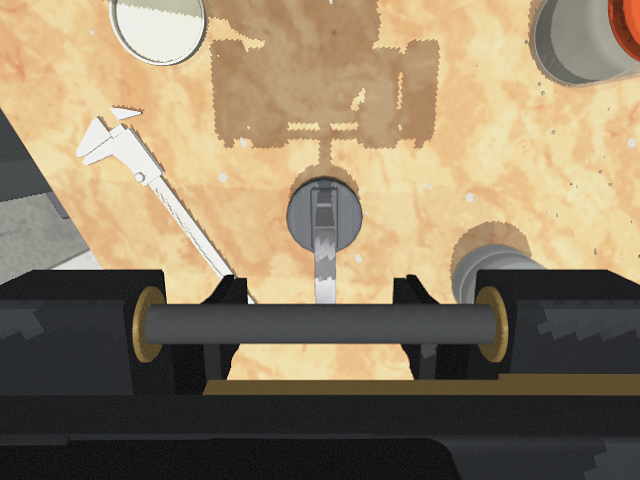

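The strap is upright in the image at column 325, aligned with the fingers (centre 320), with its slot facing the press. Descend and grip.

```bash
echo '[[[-0.001, 0.002, 0.02, 0, 0.06], [-0.001, 0.002, 0.04, 0, 0.06], [-0.001, 0.002, 0.06, 0, 0.06], [-0.001, 0.002, 0.06, 0, 0.06], [-0.001, 0.002, 0.06, 0, 0], [-0.001, 0.002, 0.06, 0, 0], [-0.001, 0.002, 0.06, 0, 0], [-0.001, 0.002, 0.06, 0, 0]]]' | python3 steer.py 40; echo '[[[0, 0, 0, 0, 0], [0, 0, 0, 0, 0], [0, 0, 0, 0, 0], [0, 0, 0, 0, 0]]]' | python3 steer.py
```

```text
time_s: 7.13
tool_pos: [0.4841, -0.3373, 0.1754]
tool_rot: [179.8, 0.0, 64.4]
force: [0.6, -0.9, 0.5]
grip_width: 0.0411
grasp_force: 0.0
time_s: 7.47
tool_pos: [0.4832, -0.3369, 0.1737]
tool_rot: [180.0, 0.0, 64.4]
force: [-0.5, -0.5, 0.7]
grip_width: 0.0149
grasp_force: 0.0
```

```bash
echo '[[[0, 0, 0, 0, 0], [0, 0, 0, 0, 0], [0, 0, 0, 0, 0], [0, 0, 0, 0, 0]]]' | python3 steer.py 40; echo '[[[0, 0, -0.01, 0, 0], [0, 0, -0.03, 0, 0], [0, 0, -0.06, 0, 0], [0, 0, -0.09, 0, 0], [0, 0, -0.09, 0, 0], [0, 0, -0.09, 0, 0]]]' | python3 steer.py
```

```text
time_s: 7.8
tool_pos: [0.4831, -0.3366, 0.1735]
tool_rot: [-180.0, -0.0, 64.4]
force: [-0.2, -0.0, 0.0]
grip_width: 0.0095
grasp_force: 39.9
time_s: 8.3
tool_pos: [0.4842, -0.3374, 0.2652]
tool_rot: [179.8, 0.0, 64.4]
force: [-0.2, 0.7, -5.6]
grip_width: 0.0095
grasp_force: 39.9
```

Held and lifted (≈5.6 N). Carry to the pre-entry pose, 70 mm short of the pin, and turn to the press's yaw.

To row units: -14.8 degrees / 229.1831 = -0.0646.

```bash
echo '[[[0.015, -0.012, 0, -0.0087, 0], [0.035, -0.028, 0, -0.0175, 0], [0.055, -0.044, 0.01, -0.0262, 0], [0.075, -0.06, 0.02, -0.0349, 0], [0.095, -0.076, 0.03, -0.048, 0], [0.115, -0.092, 0.035, -0.0567, 0], [0.13, -0.104, 0.039, -0.0646, 0], [0.135, -0.108, 0.039, -0.0646, 0]]]' | python3 steer.py; echo '[[[0, 0, 0, 0, 0], [0, 0, 0, 0, 0], [0, 0, 0, 0, 0]]]' | python3 steer.py
python3 - <<'E'
from h import *
from cell import env, workorder, read_camera
s=cam("side");t=cam("top");o=env.get_obs();print(o['tool_pos'],o['tool_rot'])
crop(s,300,170,130,120,4,"pics/a.png");crop(t,290,250,70,60,4,"pics/b.png")
a=cv2.imread("pics/a.png");b=cv2.imread("pics/b.png");im=np.zeros((480,800,3),np.uint8);im[:480,:520]=a;im[:240,520:]=b
cv2.imwrite("pics/p3.png",im)
E
```

```text
time_s: 8.97
tool_pos: [0.4417, -0.1641, 0.2212]
tool_rot: [-179.6, -0.1, 79.5]
force: [0.2, 0.3, -5.3]
grip_width: 0.0095
grasp_force: 40.0
time_s: 9.22
tool_pos: [0.4439, -0.1699, 0.2241]
tool_rot: [-180.0, 0.0, 79.1]
force: [-0.1, 0.2, -3.9]
grip_width: 0.0092
grasp_force: 40.0
[ 0.44411974 -0.1697816   0.22440016] [-1.79998561e+02  4.17539440e-03  7.91040110e+01]
```

View pics/p3.png

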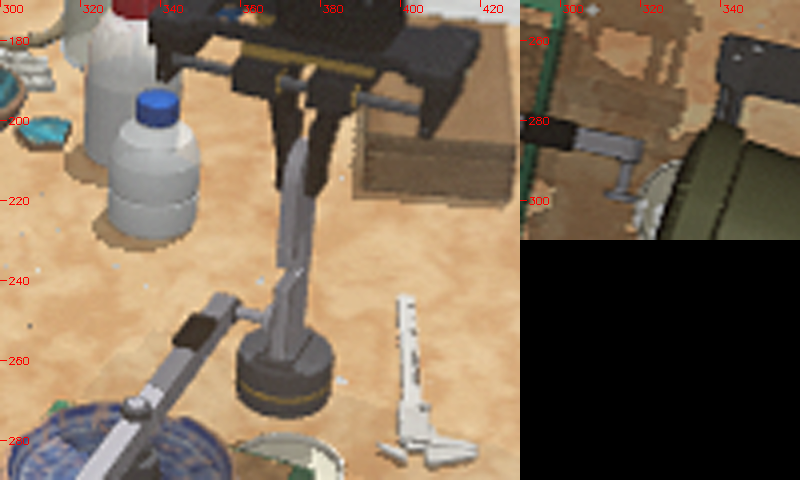

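The side view shows the weight upright in the grip, with the slot mouth at about (373,237.5) and the pin in front of it.

Run:
```python
from h import *
s=cam("side")
a=np.radians(79.1);tx=np.array([np.cos(a),np.sin(a),0]);ty=np.array([np.sin(a),-np.cos(a),0])
W=np.array([.4441,-.1698,.2244-.1735])+.002*tx;print("w",W)
for l in((.022,.102),(.022,.109),(.022,.095),(0,.19)):print(l,proj(s,W+l[0]*tx+[0,0,l[1]]))
b=np.array([.4588,-.0985,.155]);d=b-W;print("to pin: x",d@tx,"y",d@ty,"z gap", .155-(W[2]+.102))
```

```text
w [ 0.44447819 -0.16783608  0.0509    ]
(0.022, 0.102) [[370.30365531 238.37912126]]
(0.022, 0.109) [[370.49874761 236.01955255]]
(0.022, 0.095) [[370.10950472 240.72512008]]
(0, 0.19) [[375.80837988 203.96714874]]
to pin: x 0.07079335922720782 y 0.0009522879914584427 z gap 0.0021000000000000185
```

```bash
echo '[[[0.015, 0.001, 0, 0, 0], [0.03, 0.001, 0, 0, 0], [0.04, 0.001, 0, 0, 0], [0.043, 0.001, 0, 0, 0], [0.046, 0.001, 0, 0, 0], [0.049, 0.001, 0, 0, 0], [0.052, 0.001, 0, 0, 0], [0.055, 0.001, 0, 0, 0]]]' | python3 steer.py
```

```text
time_s: 10.03
tool_pos: [0.4553, -0.115, 0.2245]
tool_rot: [180.0, 0.0, 79.2]
force: [-0.3, 1.0, -4.2]
grip_width: 0.01
grasp_force: 40.0
```

```bash
echo '[[[0.003, 0, 0, 0, 0], [0.006, 0, 0, 0, 0], [0.006, 0, 0, 0, 0]]]' | python3 steer.py
```

```text
time_s: 10.28
tool_pos: [0.4567, -0.108, 0.2246]
tool_rot: [180.0, -0.0, 79.3]
force: [0.1, -0.4, -4.7]
grip_width: 0.0098
grasp_force: 40.0
```

No contact force; the pin is in the slot. About 8 mm to go to the centre line.

```bash
echo '[[[0.003, 0, 0, 0, 0], [0.006, 0, 0, 0, 0], [0.008, 0, 0, 0, 0], [0.008, 0, 0, 0, 0]]]' | python3 steer.py
python3 - <<'E'
from h import *
s=cam("side");t=cam("top")
crop(s,330,180,70,100,6,"pics/a.png");crop(t,290,270,60,45,6,"pics/b.png")
a=cv2.imread("pics/a.png");b=cv2.imread("pics/b.png");im=np.zeros((600,780,3),np.uint8);im[:600,:420]=a;im[:270,420:]=b
cv2.imwrite("pics/p4.png",im)
E
```

```text
time_s: 10.62
tool_pos: [0.4581, -0.1002, 0.2246]
tool_rot: [180.0, -0.0, 79.3]
force: [0.5, 0.3, -4.2]
grip_width: 0.0096
grasp_force: 40.0
```

```bash
echo '[[[0.001, 0, 0, 0, 0], [0.002, 0, 0, 0, 0], [0.002, 0, 0, 0, 0]]]' | python3 steer.py; echo '[[[0.001, 0, 0, 0, 0], [0.001, 0, 0, 0, 0]]]' | python3 steer.py;echo '[[[0.001, 0, 0, 0, 0], [0.001, 0, 0, 0, 0]]]' | python3 steer.py
```

```text
time_s: 10.97
tool_pos: [0.4584, -0.0987, 0.2245]
tool_rot: [-180.0, -0.0, 79.2]
force: [0.3, 0.4, -5.2]
grip_width: 0.0099
grasp_force: 40.0
time_s: 11.13
tool_pos: [0.4586, -0.0977, 0.2246]
tool_rot: [180.0, -0.0, 79.2]
force: [0.0, 0.7, -4.4]
grip_width: 0.0095
grasp_force: 40.0
time_s: 11.3
tool_pos: [0.4588, -0.0967, 0.2245]
tool_rot: [-180.0, -0.0, 79.2]
force: [0.1, 0.6, -4.4]
grip_width: 0.0096
grasp_force: 40.0
```

```bash
for i in 1; do echo '[[[0.001, 0, 0, 0, 0], [0.001, 0, 0, 0, 0]]]' | python3 steer.py; done; echo '[[[0.001, 0, 0, 0, 0], [0.001, 0, 0, 0, 0]]]' | python3 steer.py
```

```text
time_s: 11.47
tool_pos: [0.459, -0.0957, 0.2246]
tool_rot: [180.0, -0.0, 79.2]
force: [-0.4, 0.2, -5.1]
grip_width: 0.0097
grasp_force: 40.0
time_s: 11.63
tool_pos: [0.459, -0.0954, 0.2246]
tool_rot: [180.0, 0.1, 79.2]
force: [0.6, -0.9, -4.6]
grip_width: 0.0098
grasp_force: 40.0
```

```bash
echo '[[[0.001, 0, 0, 0, 0], [0.001, 0, 0, 0, 0]]]' | python3 steer.py; echo '[[[0.001, 0, 0, 0, 0], [0.001, 0, 0, 0, 0]]]' | python3 steer.py
```

```text
time_s: 11.8
tool_pos: [0.4591, -0.0951, 0.2245]
tool_rot: [180.0, 0.1, 79.2]
force: [-0.5, -3.1, -5.2]
grip_width: 0.01
grasp_force: 40.0
time_s: 11.97
tool_pos: [0.4591, -0.0947, 0.2245]
tool_rot: [180.0, 0.2, 79.2]
force: [-0.2, -5.5, -4.4]
grip_width: 0.0096
grasp_force: 40.0
```

The pin touches the slot's end wall, so contact is felt where expected. Back 5 mm to the pocket centre and let down.

```bash
echo '[[[-0.003, 0, 0, 0, 0], [-0.005, 0, 0, 0, 0], [-0.005, 0, 0, 0, 0], [-0.005, 0, 0.003, 0, 0], [-0.005, 0, 0.006, 0, 0], [-0.005, 0, 0.009, 0, 0], [-0.005, 0, 0.009, 0, 0]]]' | python3 steer.py
```

```text
time_s: 12.55
tool_pos: [0.458, -0.0975, 0.2146]
tool_rot: [-179.9, -0.0, 79.2]
force: [-0.2, -0.7, -4.9]
grip_width: 0.0097
grasp_force: 40.0
```

```bash
echo '[[[0, 0, 0.002, 0, 0], [0, 0, 0.004, 0, 0], [0, 0, 0.006, 0, 0], [0, 0, 0.006, 0, 0]]]' | python3 steer.py; echo '[[[0, 0, 0.001, 0, 0], [0, 0, 0.002, 0, 0], [0, 0, 0.002, 0, 0]]]' | python3 steer.py
```

```text
time_s: 12.88
tool_pos: [0.4583, -0.0978, 0.209]
tool_rot: [-180.0, -0.0, 79.2]
force: [-0.0, 0.5, -5.0]
grip_width: 0.0094
grasp_force: 40.0
time_s: 13.13
tool_pos: [0.4585, -0.0979, 0.2074]
tool_rot: [-180.0, 0.0, 79.2]
force: [-0.1, 0.3, -5.0]
grip_width: 0.0097
grasp_force: 40.0
```

Lowered 17 mm freely, so the pin is in the pocket. On to contact.

```bash
echo '[[[0, 0, 0.001, 0, 0], [0, 0, 0.001, 0, 0]]]' | python3 steer.py; echo '[[[0, 0, 0.001, 0, 0], [0, 0, 0.001, 0, 0]]]' | python3 steer.py; echo '[[[0, 0, 0.001, 0, 0], [0, 0, 0.001, 0, 0]]]' | python3 steer.py
```

```text
time_s: 13.3
tool_pos: [0.4587, -0.0979, 0.2068]
tool_rot: [180.0, 0.0, 79.2]
force: [-0.5, -0.1, -2.8]
grip_width: 0.01
grasp_force: 40.0
time_s: 13.47
tool_pos: [0.4588, -0.098, 0.2064]
tool_rot: [180.0, 0.0, 79.2]
force: [-3.7, 0.9, 3.0]
grip_width: 0.0098
grasp_force: 40.0
time_s: 13.63
tool_pos: [0.4588, -0.098, 0.2061]
tool_rot: [179.9, 0.0, 79.2]
force: [-3.5, 0.8, 8.0]
grip_width: 0.0097
grasp_force: 40.0
```

Seated at TCP z≈.2067. Ease the pressure, open, and rise.

```bash
echo '[[[0, 0, -0.002, 0, 0], [0, 0, -0.002, 0, 0], [0, 0, -0.002, 0, 0.02], [0, 0, -0.002, 0, 0.03], [0, 0, -0.002, 0, 0.04], [0, 0, -0.002, 0, 0.05], [0, 0, -0.002, 0, 0.05], [0, 0, -0.002, 0, 0.05]]]' | python3 steer.py 10; echo '[[[0, 0, -0.005, 0, 0.05], [0, 0, -0.015, 0, 0.05], [0, 0, -0.03, 0, 0.05], [0, 0, -0.06, 0, 0.05], [0, 0, -0.09, 0, 0.05], [0, 0, -0.12, 0, 0.05], [0, 0, -0.12, 0, 0.05], [0, 0, -0.12, 0, 0.05]]]' | python3 steer.py
python3 - <<'E'
from h import *
s=cam("side");t=cam("top");cv2.imwrite("pics/f0.png",s["color"])
a=np.radians(79.2);tx=np.array([np.cos(a),np.sin(a),0]);W=np.array([.4588,-.0985,.033])
print("exp strap top",proj(s,W+[0,0,.19]),"block top",proj(s,W+[0,0,.036]),"bottom",proj(s,W))
# dark block / strap mask by pixel rows, compared to picture before placing
g=s["color"].astype(int)
for y in range(204,290,5):
    print(y,' '.join('%3d'%v for v in g[y,345:391:3].mean(1)), )
E
```

```text
time_s: 14.3
tool_pos: [0.4586, -0.0979, 0.2065]
tool_rot: [180.0, 0.0, 79.2]
force: [-0.4, 0.2, 0.9]
grip_width: 0.0423
grasp_force: 0.0
time_s: 14.97
tool_pos: [0.4597, -0.098, 0.3292]
tool_rot: [179.7, 0.0, 79.2]
force: [0.0, -0.6, -0.9]
grip_width: 0.0501
grasp_force: 0.0
exp strap top [[365.03481137 222.83572751]] block top [[361.09122797 275.30880785]] bottom [[360.23106324 286.6172138 ]]
204 160 130 124 120 118 118 120 126 125 125 115 122 125 133 135  84
209 128 125 132 125 123 119 119 124 131 126 121 122 126 134 129  82
214 104  97 111 121 116 117 123 134 133 133 126 123 125 127 121  67
219  99 120 122 119 118 117 130 125 122 125 125 123 123 124 118  82
224  99  91 122 126 124 128 131 129 115 124 127 130 125 124 123 119
229  84 130 131 134 132 121 124  73 110 120 119 120 119 118 120 128
234 129 133 133 132 136  88  81  73 127 124 126 128 125 131 129 129
239 134 135 130 122 127  84  74  72 136 137 131 126 129 129 132 128
244 138 134 136 128 135  85  74  72 123 125 120 117 120 131 134 133
249 137  32  53 126  63  83  73 110 111 133 135 121 118 126 127 117
254  37  37  36  66 115  84  78  72 115 115 117 119 120 122 125 125
259  98  67  95 124 134  88  84 101 121 124 122 124 125 127 128 127
264  68  91 134 137  91  86  71 111 116 120 125 125 118 145 122 126
269 122 126 130 138  81  78  72 137 131 129 125 125 132 133 131 130
274  78 120  69  72  82  68  73  56  67 129 124 127 120 127 126 128
279  70  83  54  81  83  62  45  75  72  66 114 111 123 120 126 127
284  67  77  72  72  69  81  70  78  44  70 150 149 146 102 115 108
289  72  67  69  78  65  76  77  74  72  58  57  88 147 123 109 110
```

```bash
echo '[[[0, 0, 0, 0, 0.05], [0, 0, 0, 0, 0.05], [0, 0, 0, 0, 0.05], [0, 0, 0, 0, 0.05]]]' | python3 steer.py
python3 - <<'E'
from h import *
s=cam("side");crop(s,330,180,70,100,6,"pics/c6.png");crop(s,300,170,130,120,4,"pics/c4.png");crop(s,285,200,110,130,4,"pics/c2.png")
new4=cv2.imread("pics/c4.png");old=cv2.imread("pics/p3.png")[:480,:520]
old2=cv2.imread("pics/p2.png")[:520,:440];new2=cv2.imread("pics/c2.png")
old6=cv2.imread("pics/p4.png")[:600,:420];new6=cv2.imread("pics/c6.png")
def m(o,n,x,y,w,h,k,nm):
    t=o[y:y+h,x:x+w];r=cv2.matchTemplate(n,t,5);_,v,_,l=cv2.minMaxLoc(r);print(nm,v,(l[0]-x)/k,(l[1]-y)/k)
m(old,new4,160,300,65,60,4,"thumb vs p3")
m(old2,new2,230,185,45,45,4,"thumb vs p2"); m(old2,new2,150,270,90,60,4,"stud vs p2"); m(old2,new2,60,330,50,100,4,"dish L vs p2")
m(old6,new6,60,280,70,130,6,"arm vs p4")
g=s["color"].astype(int).mean(2)
for y in range(218,234):print(y,' '.join('%3d'%v for v in g[y,354:374]))
# strap shift between held p4 and now
m(old6,new6,215,110,60,200,6,"strap"); 
o=old6.mean(2)[3::6,3::6]/1.4
for y in range(204,222):print(y,' '.join('%3d'%v for v in o[y-180,354-330:374-330]))
E
```

```text
time_s: 15.4
tool_pos: [0.4583, -0.0979, 0.3259]
tool_rot: [-179.9, -0.0, 79.2]
force: [-0.3, 0.1, -0.6]
grip_width: 0.0503
grasp_force: 0.0
thumb vs p3 0.9598767757415771 0.0 0.0
thumb vs p2 0.9779105186462402 0.0 0.0
stud vs p2 0.8741617202758789 0.0 0.0
dish L vs p2 0.9142343401908875 0.0 0.0
arm vs p4 0.9792552590370178 0.0 0.0
218 117 117 118 116 115 117 118 120 125 127 128 128 128 130 129 127 127 124 123 124
219 120 119 119 119 118 116 116 119 127 129 130 127 125 125 123 122 124 125 126 124
220 124 120 121 120 122 120 121 122 125 128 129 129 126 124 123 122 126 129 128 128
221 121 120 121 119 122 125 127 127 124 122 119 122 121 120 119 121 127 130 131 129
222 122 122 120 118 120 124 128 128 129 122 117 116 116 115 118 119 124 129 132 131
223 124 124 123 123 120 123 126 129 130 126 123 121 113 112 112 115 119 122 123 123
224 128 126 126 125 124 127 129 131 129 131 131 133 130 100  96 115 118 118 123 125
225 130 128 126 124 123 126 128 129 133 131 132 129  92  73  78 117 119 120 121 124
226 127 127 128 126 125 125 126 128 130 132 134 123  73  71  73 112 114 117 121 123
227 126 12
[... 1438 characters left out ...]
  52  27  31  29  33  33  29
214 121 122 116  62  25  30  31  35  33  32  33  70 140  22  33  30  31  34  28  30
215 120 122 121  88  23  33  33  35  36  33  42 115 134  21  35  31  34  32  31  30
216 123 123 124 118  21  32  30  35  33  33  59 106 127  26  34  32  30  32  31  44
217 120 120 122 118  21  32  33  35  32  62  92  88  77  29  35  32  34  31  30  53
218 118 118 119 115  37  29  34  35  43 102  92  89  68  28  33  32  32  33  29  64
219 120 119 122 119  63  26  30  36  69 103  95  94  86  27  32  32  32  32  43 111
220 123 120 123 122  65  26  33  44 107  99  96  95  72  31  31  33  32  30  53 139
221 121 119 122 120  65  26  33  53 105  99  96  90  55  30  34  34  33  31  66 142
```

The arm and dish haven't moved, and the strap top is at row ≈222 as predicted for a seated pin. One last check that the weight isn't swinging, then hand in.

Run:
```python
from h import *
from cell import env, workorder, read_camera
a=cv2.imread("pics/f0.png");b=cam("side")["color"]
d=cv2.absdiff(a,b).max(2)[215:300,350:395];print("changed px",(d>30).sum())
z=cv2.imread("pics/side0.png");d=cv2.absdiff(z,b).max(2)
for n,(x,y,w,h) in dict(jar=(266,208,32,45),bottle=(328,190,20,38),cup=(372,280,14,15)).items():print(n,(d[y:y+h,x:x+w]>40).mean())
if (cv2.absdiff(a,b).max(2)[215:300,350:395]>30).sum()<60: print(workorder.sign_off())
```

```text
changed px 4
jar 0.0
bottle 0.12631578947368421
cup 0.03333333333333333
the job is handed in; nothing more can be done
None
```

I pushed the press arm down until the foot rested in the dish, hung the strap weight on the pin with nothing touching it, and handed the job in at about 15.5 s. I had used all 10 views, so the final check was by image comparison: the weight hung still, the arm and dish had not shifted, and the jar, bottle and cup were untouched as far as it shows (the bottle's patch changed 13%, probably because the arm's end no longer overlaps it).

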